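# Open the consumables case and pin its lid open

## Task

Lift open the lid of the blue case (it has a yellow handle) and lay it back on its stops without flinging it over. Then lock it open so it cannot fall on anyone's hands: take the red-gripped pin from the wooden rack and push it all the way down, collar on the ear, through the hole of the lid's yellow ear and the steel ear below it. Leave the black punch and everything else lying about where it is.

Things in the scene. Friction and masses are not known exactly. Their poses are not given: they have to be found in the camera images.
- case: Blue open-topped steel box fixed to the bench: 140 deep (its x) by 200 wide (its y) by 85 high, walls 4, with brass and white stock inside. Origin: centre of its underside; x points from the handle side to the hinge side, z up. It cannot be pushed.
- lid (a joint): Hinge of the blue lid (flat plate, 6 thick, about 0.6 kg) along the case's y axis on its far rim. 0 = shut, 1.80 rad = leaning back on its two steel stops. Short of about 1.5 rad it falls shut by its own weight; beyond about 1.65 it falls open onto the stops and stays.
- lid_hinge (a point): Point on the hinge line, at the middle of the far rim: in the case's frame (70, 0, 88) mm. Fixed.
- lid_handle (a point): Middle of the lid's yellow handle bar: round, 10 thick, 110 long, parallel to the hinge. Lid shut: 40 in front of the case's front, 26 above the lid plate's middle, 114 above the bench; 182 from the hinge line. Two legs at its ends join it to the lid, the space between is free. It moves with the lid; axes are the lid's.
- lid_hole (a point): Centre of the 14 hole (2 chamfer) in the lid's yellow ear, on its upper side when open. The ear, 6 thick, 36 wide, sticks out 78 beyond the lid's right (case -y) edge, the hole 60. With the lid on its stops the ear is level, its top 136 above the bench, its hole right above the lock hole (4 gap between the ears). Axes are the lid's.
- lock_hole (a point): Centre, on the upper side, of the pin hole in the fixed steel ear of the case: plate 8 thick, 14 hole with a 2 chamfer, axis vertical, top face 126 above the bench, in the case's frame (78, -160, 126) mm. Under it at least 100 mm is free.
- pin: The lock pin: steel shank 11 in diameter, 40 long, tapered to 6 over its last 8; above it a red collar 26 in diameter, 5 thick, and a red round grip 20 in diameter from 47 to 80 above the tip, top at 84. 90 g. Origin: centre of the tip; z runs up to the grip. It starts upright in one of the rack's two holes.
- rack: Brown wooden block fixed to the bench, 50 (its x) by 140 (its y) by 45 high, two vertical 14 through-holes at y = -40 and +40 mm. Origin: centre of its underside.
- punch: A punch standing in the rack's other hole: same shank and collar, but all black, with a thin waist (14) and a knob (22) at its top, 82 over its tip. Bystander. Origin at its tip.
- hammer: Hammer lying on the bench, 270 long, wooden handle. Bystander.
- brush: Wooden-handled brush lying on the bench, 170 long. Bystander.
- coupon: Flat steel plate with a weld bead, 60 x 120 x 8. Bystander.
- magnet: Orange welding square, 90 x 75 x 15, lying flat. Bystander.
- can: Upright can, 60 in diameter, 160 high, yellow label. Bystander.
- sander: Cork sanding block, 70 x 40 x 30. Bystander.
Mind the look-alikes: they are no part of the job. What is shaped like the pin but purple is not meant.

How it is judged:
On the way, in this order (a step that is already met when the one before it is completed fails the run):
1. the lid leans on its stops, still, with the pin not yet in (value of joint lid above 1.74 rad and velocity of joint lid between -0.1 and 0.1 rad/s), for 0.2 s.
2. the pin is fully down through both ears (value of joint lid above 1.74 rad and z of pin in the frame of lock_hole below -0.026 m and horizontal distance between pin and lock_hole below 0.005 m and horizontal distance between pin and lid_hole below 0.006 m and angle between pin's own z axis and vertical below 0.12 rad), for 0.2 s.
At the end, for the whole second after the job is handed in: The lid is open on its stops (joint over 1.74 rad) and still; the pin stands upright (within 0.12 rad) through both ears, its tip at least 26 mm below the steel ear's top face (30 when the collar is home) and within 5 mm (lock hole) and 6 mm (lid hole) of the holes' axis, let go and at rest (all of step 2 and linear speed of pin below 0.02 m/s and velocity of joint lid between -0.1 and 0.1 rad/s); the robot touches nothing.
It fails at once if the lid is flung open (faster than 3 rad/s) (velocity of joint lid above 3 rad/s).
It fails at once if a bystander (punch, hammer, brush, coupon, magnet, can, sanding block) is moved more than 30 mm (distance of any of hammer, brush, coupon, magnet, can, sander, punch from where it was at the start of the episode above 0.03 m).
It also fails if it takes over 59 s, if anything falls off the work surface, if the arm or the gripper's body presses on something with over 40 N, if the wrist force passes 120 N, or if a joint passes its speed limit or range.

## Robot

A 7-joint arm with a two-finger parallel gripper is mounted at the origin on the work surface. World frame = base frame: x ahead of the robot, y to its left, z up, the work surface at z = 0. Lengths are in m, angles in rad, forces in N, time in s.
With the tool pointing down it reaches from about 0.375 to 0.925 m from the base axis. Payload 3.1 kg.
Tool frame: the origin (TCP) lies between the finger pads; the fingertips stand 19 mm ahead of it and the grasp point (between the pads) is the TCP; z points along the fingers, y is the line along which they close (so a half turn about z gives the same grasp; the last joint's range is limited). The gripper opens to 85 mm and grips with 20 to 120 N. Pads are 22 mm wide; open, the fingers measure 114 mm over their backs; the gripper's body (76 mm by 85 mm) begins 54 mm behind the grasp point. The pads swing forward as they close: fully open they stand 13 mm farther back than shut.
Start: joints at [-0.098, 0.383, 0.044, 1.598, -0.018, 1.161, -0.05], TCP at [0.65, 0, 0.25] pointing down, gripper open.
Joint ranges: [-2.61, 2.61], [-0.41, 2.15], [-1.48, 1.57], [0, 2.5], [-1.57, 4.71], [0.05, 1.97], [-2.85, 2.85]. Speed limits (rad/s): [2.79, 2.79, 3.14, 3.14, 3.14, 3.14, 3.14].

## Interface

Orientations are given as a unit quaternion [x, y, z, w].
In Python, from bench import move_ptp, movel, move_j, move_gripper, pause, inverse_kinematics, read_camera, camera_params, MotionError, sign_off, look_for, tip_of, read_time_s, read_qpos, read_joint_vel, read_effort, read_eef_pos, read_tcp_rot, read_ft_force, read_ft_torque, read_finger_gap, read_grasp_force gives the robot as it stands. Calls block until the motion is done:
- move_ptp(position, orientation): joint-space move of the TCP to a pose.
- movel(position, orientation=None, speed=0.15): straight line of the TCP; orientation=None keeps the orientation; speed is the mean speed in m/s.
- move_j(angles): joint-space move.
- move_gripper(opening, effort=None): finger opening in m; effort is the grip in N (None keeps the last); returns when the fingers have stopped.
- pause(seconds).
- inverse_kinematics(position, orientation): joint angles nearest the present ones, or None.
- read_camera(name): name is "scene" or "side" or "wrist"; returns the picture (400x640x3 uint8, red, green, blue); there is no depth.
- camera_params(name): a dict with "K" (3x3 intrinsics, pixels), "camera_from_world" (4x4, takes a point from world to camera coordinates). Camera axes: x right, y down, z forward; pixel columns grow to the right and rows downward; lengths in m; the calibration is good to about 2 mm. A picture is of the moment at which its call begins: read the wrist's pose just before it. camera_params takes no time and is no camera call; for the wrist camera it gives the pose at the moment of the call.
A pose or a line that the arm cannot do raises MotionError and nothing moves.
- sign_off(): hands the job in; it is judged then, once.
Trained networks look in the newest picture that a camera, given by its name, has taken for a name from the list of things; names that differ only in an ending like _2 or _b are one class to them, and where a whole thing is asked for, a point or a joint stands for the part that bears it (a point fixed in the world has none). Each returns a list of dicts, best first, with "confidence" (0 to 1); they miss things now and then, are a little off and sometimes report something else, mostly with a low value. They report only what shows in the picture. A call takes as long as a camera call. They do not tell look-alikes from the thing itself.
- look_for(camera, name): "at" ([column, row] in pixels, amid what is visible of it).
- tip_of(camera, name): "at" ([column, row] in pixels: a listed point, or the origin of a listed thing).
Readings, each from a call of its own:
- read_time_s(): time.
- read_qpos(): joint angles.
- read_joint_vel(): joint speeds.
- read_effort(): joint torques, N m.
- read_eef_pos(): TCP position.
- read_tcp_rot(): TCP orientation.
- read_ft_force(): force on the tool from outside, world axes, zero at the start.
- read_ft_torque(): the same for the moment, N m.
- read_finger_gap(): finger opening in m.
- read_grasp_force(): force on a finger pad.
Only numpy, scipy, OpenCV 4.12 (cv2) and the standard library are available. Lean on these libraries where they do the work, as an engineer would, in place of code of your own. Each camera call takes 0.05 s, during which the arm holds its last target. There are 200 camera calls.

## Working session

There is one attempt and no reset: what is moved stays moved. The work goes in short steps, each a Python script; the robot and the scene stay as the last script left them, time stands still between calls to the robot, and variables do not carry over. Pictures are saved under pics/ and viewed, at most 10 in all, crops included, and the job is handed in when it is done.

```bash
mkdir -p pics; ls; python3 - <<'E'
from bench import *
import cv2
for c in ("scene","side"):
    im=read_camera(c); cv2.imwrite(f"pics/{c}0.png",im[:,:,::-1])
    P=camera_params(c); print(c,P)
    for n in ("pin","punch","rack","lid_handle","lid_hole","lock_hole","case","lid_hinge"):
        print(n,[(d["at"],round(d["confidence"],2)) for d in tip_of(c,n)[:4]])
print(read_time_s(),read_tcp_rot())
E
```

```text
pics
scene {'K': array([[412.49688648,   0.        , 318.6496045 ],
       [  0.        , 412.49688648, 204.44741554],
       [  0.        ,   0.        ,   1.        ]]), 'camera_from_world': array([[ 0.01466414,  0.99986345, -0.0076185 , -0.03054729],
       [ 0.82464716, -0.01640255, -0.5654096 , -0.37168853],
       [-0.56545735,  0.00200867, -0.82477509,  1.57807703],
       [ 0.        ,  0.        ,  0.        ,  1.        ]])}
pin [([212.7, 199.0], 0.44)]
punch [([238.5, 201.1], 0.68)]
rack [([222.2, 201.8], 0.79)]
lid_handle [([340.0, 173.5], 0.6)]
lid_hole [([282.5, 213.8], 0.6)]
lock_hole [([285.0, 224.1], 0.6)]
case [([339.0, 226.0], 0.85), ([464.5, 249.3], 0.6)]
lid_hinge [([339.0, 229.3], 0.61), ([464.2, 249.9], 0.42)]
side {'K': array([[512.29242972,   0.        , 325.52162601],
       [  0.        , 512.29242972, 204.07025489],
       [  0.        ,   0.        ,   1.        ]]), 'camera_from_world': array([[ 0.93553171, -0.35273757, -0.01888429, -0.49972146],
       [-0.21836867, -0.53548162, -0.81582753,  0.20035151],
       [ 0.27766083,  0.76735627, -0.57798687,  1.5480491 ],
       [ 0.        ,  0.        ,  0.        ,  1.        ]])}
pin [([331.3, 300.1], 0.56), ([359.8, 296.7], 0.51)]
punch [([339.7, 192.8], 0.69), ([325.6, 282.2], 0.58)]
rack [([330.3, 294.3], 0.91), ([310.8, 156.5], 0.64)]
lid_handle [([329.4, 303.5], 0.57)]
lid_hole [([334.3, 220.7], 0.61)]
lock_hole [([358.3, 208.6], 0.6), ([227.4, 187.0], 0.28)]
case [([315.5, 214.0], 0.93)]
lid_hinge [([336.4, 191.8], 0.64)]
0.9 [ 7.07089826e-01  7.07123736e-01 -3.32617604e-06 -1.42683887e-05]
```

View pics/scene0.png

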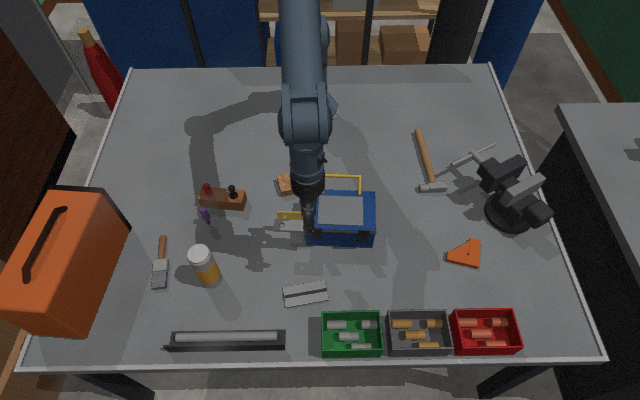

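View pics/side0.png

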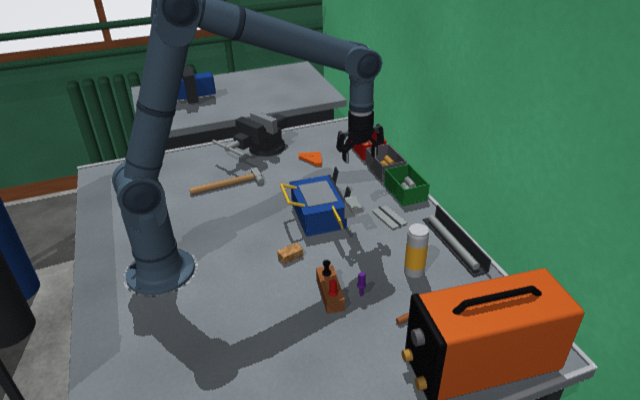

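Scene view: case at (340,215) with its handle toward the robot at (343,177), rack at (222,200). The side view agrees: the rack is at (330,290) and the case at (318,205).
Candidates for the pin: the red-gripped one in the rack (207,188), the black punch in the rack (232,190), and the purple look-alike standing by the rack (204,213). I choose the red one and will check it with a wrist close-up.

```bash
cat > h.py <<'E'
from bench import *
import numpy as np, cv2
from scipy.spatial.transform import Rotation as R
def proj(P,X):
    X=np.atleast_2d(X); c=X@P["camera_from_world"][:3,:3].T+P["camera_from_world"][:3,3]
    p=c@P["K"].T; return p[:,:2]/p[:,2:]
def onz(P,uv,z):
    T=P["camera_from_world"]; r=T[:3,:3]; o=-r.T@T[:3,3]
    d=r.T@np.linalg.solve(P["K"],[uv[0],uv[1],1]); return o+d*(z-o[2])/d[2]
def down(yaw):  # tool z down, tool y at world angle yaw (closing line)
    y=np.array([np.cos(yaw),np.sin(yaw),0]); z=np.array([0,0,-1.]); x=np.cross(y,z)
    return R.from_matrix(np.c_[x,y,z]).as_quat()
def snap(c,name):
    P=camera_params(c); im=read_camera(c); cv2.imwrite(f"pics/{name}.png",im[:,:,::-1]); np.savez(f"pics/{name}.npz",**P); return P,im
E
python3 - <<'E'
from h import *
s=camera_params("scene"); d=camera_params("side")
for n,uv,z in [("pin",(207,187),.084),("punch",(232,188),.082),("rackc",(222,199),.045),("handle",(343,177),.114),("sander",(285,183),.02),("purple",(204,213),.04),("can",(200,252),.16)]: print(n,onz(s,uv,z).round(3))
for n,uv,z in [("pin",(333,283),.084),("punch",(327,265),.082)]: print(n,onz(d,uv,z).round(3))
W=camera_params("wrist"); print(W["K"]); T=W["camera_from_world"]; print(-T[:3,:3].T@T[:3,3],T[:3,:3])
move_ptp([.52,-.28,.34],down(np.pi/2))
print(read_time_s()); snap("wrist","w1"); snap("scene","s1");
for n in("pin","punch","rack"): print(n,tip_of("wrist",n),look_for("wrist",n))
cv2.imwrite("pics/s1c.png",cv2.resize(cv2.imread("pics/s1.png")[140:300,180:400],None,fx=3.5,fy=3.5,interpolation=cv2.INTER_CUBIC))
E
```

```text
pin [ 0.437 -0.317  0.084]
punch [ 0.441 -0.24   0.082]
rackc [ 0.456 -0.276  0.045]
handle [0.431 0.098 0.114]
sander [ 0.378 -0.085  0.02 ]
purple [ 0.503 -0.327  0.04 ]
can [ 0.701 -0.28   0.16 ]
pin [ 0.435 -0.325  0.084]
punch [ 0.446 -0.251  0.082]
[[358.06482964   0.         324.73624731]
 [  0.         358.06482964 197.45704498]
 [  0.           0.           1.        ]]
[0.64996549 0.07245778 0.37345106] [[ 9.99999318e-01  1.11232936e-03  3.55504316e-04]
 [ 9.66321137e-04 -9.59150280e-01  2.82895399e-01]
 [ 6.55654921e-04 -2.82894862e-01 -9.59150701e-01]]
2.675
pin [{'at': [294.1, 79.4], 'confidence': 0.82}, {'at': [293.9, 150.8], 'confidence': 0.73}] [{'at': [287.1, 79.0], 'confidence': 0.81}, {'at': [290.1, 157.4], 'confidence': 0.7}]
punch [{'at': [357.9, 90.0], 'confidence': 0.95}] [{'at': [359.0, 90.8], 'confidence': 0.74}]
rack [{'at': [325.5, 84.7], 'confidence': 0.68}] [{'at': [324.9, 85.5], 'confidence': 0.64}]
```

View pics/w1.png

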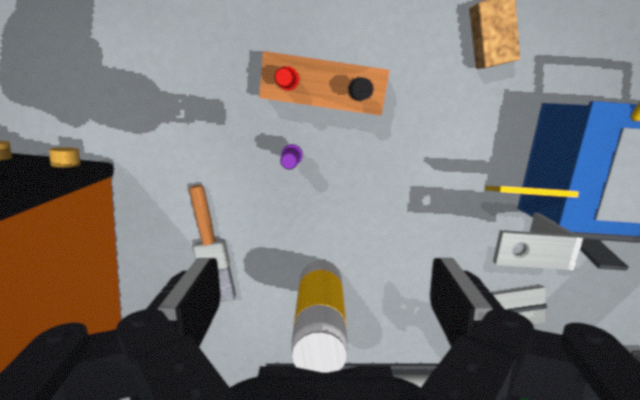

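View pics/s1c.png

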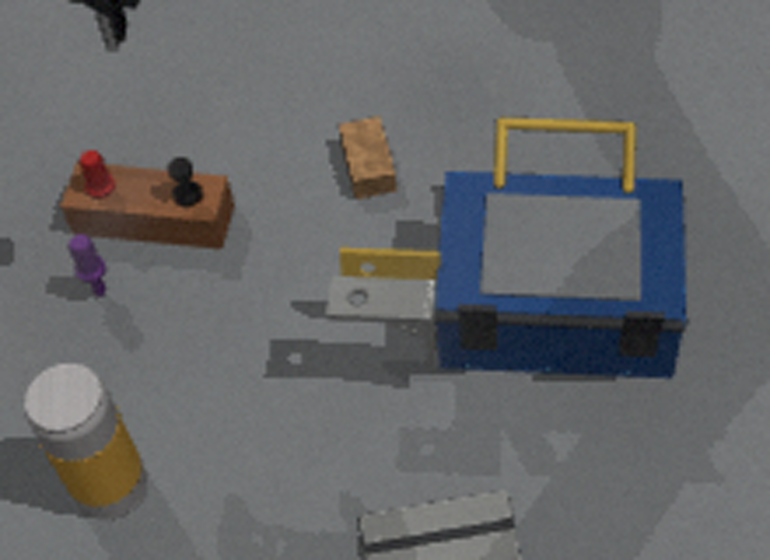

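The wrist view confirms the choice: red pin at (286,78) in the rack hole next to the black punch (359,90), and the purple look-alike free at (291,156), outside the rack. The scene crop shows the handle bar from (500,124) to (633,126) and the lock hole at (357,297). Next I fit the poses.

```bash
python3 - <<'E'
from h import *
from scipy.optimize import least_squares as ls
S=dict(np.load("pics/s1.npz"));W=dict(np.load("pics/w1.npz"))
c=lambda x,y:(x/3.5+180,y/3.5+140)
def pl(v,X): a=np.cos(v[2]),np.sin(v[2]); X=np.array(X,float); return np.c_[v[0]+a[0]*X[:,0]-a[1]*X[:,1], v[1]+a[1]*X[:,0]+a[0]*X[:,1], X[:,2]]
sp=[(-.110,-.053,.114),(-.110,.053,.114),(-.07,-.1,.091),(-.07,.1,.091),(.078,-.160,.126)]
su=np.array([c(502,125),c(631,127),c(445,172),c(684,180),c(358,297)]); 
f=lambda v: np.r_[proj(S,pl(v,sp))-su, proj(W,pl(v,[(.078,-.16,.126)]))-[[520,249]]].ravel()
r=ls(f,[.54,.1,0],loss="soft_l1"); print("case",r.x,f(r.x).reshape(-1,2).round(1).tolist())
rc=[(-.025,-.07,.045),(-.025,.07,.045),(.025,.07,.045),(.025,-.07,.045)]; ru=np.array([(263,52),(389,70),(382,114),(260,96)])
g=lambda v:(proj(W,pl(v,rc))-ru).ravel(); q=ls(g,[.45,-.28,0]); print("rack",q.x,g(q.x).round(1))
print("pin rack",pl(q.x,[(0,-.04,0),(0,.04,0)])); print("pin top",onz(W,(286,77),.084),onz(W,(360,89),.082))
print("hole",pl(r.x,[(.078,-.16,.126),(-.11,0,.114)]))
np.savez("fit.npz",case=r.x,rack=q.x)
E
```

```text
case [ 0.5353495   0.0870136  -0.06473873] [[0.5, -0.6], [-1.2, 0.0], [0.6, 0.6], [-1.1, 0.7], [-0.2, -0.2], [0.2, -0.0]]
rack [ 0.43979188 -0.27945057 -0.13363297] [ 0.1 -1.6  1.  -1.1 -0.2  1.  -0.8  1.8]
pin rack [[ 0.43446245 -0.31909394  0.        ]
 [ 0.4451213  -0.23980719  0.        ]]
pin top [ 0.43438748 -0.31743839  0.084     ] [ 0.44575752 -0.2426247   0.082     ]
hole [[ 0.60283514 -0.07769732  0.126     ]
 [ 0.42557993  0.09412989  0.114     ]]
```

```bash
cat >> h.py <<'E'
try: F=np.load("fit.npz"); case=F["case"]; rack=F["rack"]
except Exception: pass
def cw(p,v=None):
    v=case if v is None else v; a,b=np.cos(v[2]),np.sin(v[2]); return np.array([v[0]+a*p[0]-b*p[1],v[1]+b*p[0]+a*p[1],p[2]])
def handle(th):
    phi=np.arctan2(.026,-.180)-th; return cw([.07+.182*np.cos(phi),0,.088+.182*np.sin(phi)])
E
python3 - <<'E'
from h import *
q=down(case[2])
print([inverse_kinematics(handle(t)+[0,0,.0],q) is not None for t in np.linspace(0,1.8,10)])
move_gripper(.05,25)
h=handle(0); move_ptp(h+[0,0,.14],q); P,im=snap("wrist","w2")
print(h, proj(P,[handle(0),cw([-.11,-.053,.114]),cw([-.11,.053,.114])]).round(1).tolist(),tip_of("wrist","lid_handle"))
print(read_time_s(),read_qpos())
E
```

```text
[True, True, True, True, True, True, True, True, True, True]
[0.42544964 0.09413834 0.11401886] [[323.9, 190.4], [324.1, 254.0], [324.1, 119.4]] [{'at': [324.6, 188.4], 'confidence': 0.97}, {'at': [619.5, 237.8], 'confidence': 0.61}]
5.65 [ 0.00791901 -0.01928464 -0.31336539  2.06738405 -0.0066495   1.09219983
 -0.36803084]
```

View pics/w2.png

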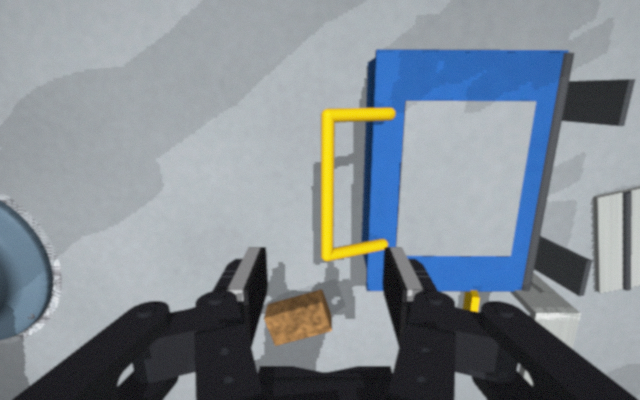

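The bar shows at column 327, rows 112–258, and the prediction was 324, so the fit holds. The sander at (298,315) is clear of the descent. I'll grasp and swing the lid open.

```bash
python3 - <<'E'
from h import *
q=down(case[2]); off=np.array([.001,0,.001])
movel(handle(0)+off,q,.12)
move_gripper(0,30); print("gap",read_finger_gap(),read_grasp_force(),read_ft_force().round(1))
for t in np.linspace(0,1.79,14)[1:]:
    movel(handle(t)+off,q,.11)
    f=read_ft_force().round(1); print(round(t,2),f,round(read_finger_gap(),4))
    if np.linalg.norm(f)>45: print("STOP");break
print(read_time_s()); snap("side","d3"); snap("scene","s3")
E
python3 -c "
import cv2,numpy as np
a=cv2.imread('pics/d3.png')[120:270,220:440];b=cv2.imread('pics/s3.png')[120:270,230:450]
cv2.imwrite('pics/c3.png',cv2.resize(np.hstack([a,b]),None,fx=1.8,fy=1.8))"
```

```text
gap 0.00863703184283508 29.457814693450928 [ 1.9 -0.2  0.1]
0.14 [ 5.2  0.3 -4.9] 0.0086
0.28 [ 5.8  0.1 -7.2] 0.0087
0.41 [ 4.3  0.8 -6.1] 0.0088
0.55 [-0.8  1.  -3.8] 0.0089
0.69 [-5.7 -0.4  2.2] 0.0088
0.83 [-8.9 -0.8  6.3] 0.0085
0.96 [-7.3 -1.8  9.1] 0.0087
1.1 [-4.7 -1.   8.5] 0.0085
1.24 [-3.  -1.6  7.5] 0.0085
1.38 [-1.9 -1.5  6.9] 0.0084
1.51 [-1.  -3.1  5.8] 0.0088
1.65 [ 0.7 -0.9  4.3] 0.0087
1.79 [ 0.6 -2.3  3.8] 0.0087
12.275
```

View pics/c3.png

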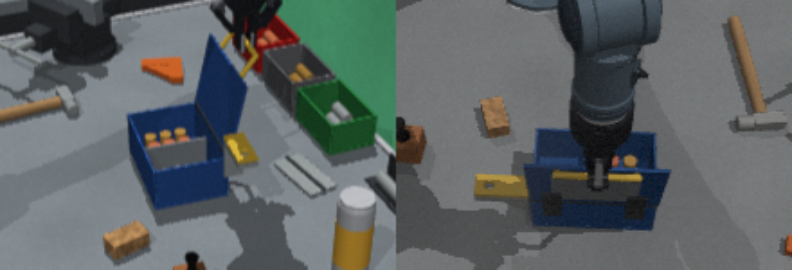

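The lid is on its stops, and the yellow ear lies over the steel ear at about (490,185) in the right half of the crop. Next: release, retreat, and locate the pin top precisely.

```bash
cat >> h.py <<'E'
def redtop(im,P,guess,n=30):
    u,v=proj(P,guess)[0].astype(int); m=cv2.inRange(cv2.cvtColor(im,cv2.COLOR_RGB2HSV),(0,150,60),(6,255,255))|cv2.inRange(cv2.cvtColor(im,cv2.COLOR_RGB2HSV),(174,150,60),(180,255,255))
    k=np.zeros_like(m); k[max(0,v-n):v+n,max(0,u-n):u+n]=255; m&=k
    ys,xs=np.nonzero(m); return m,(xs.min(),xs.max(),ys.min(),ys.max(),xs.mean(),ys.mean(),len(xs))
E
python3 - <<'E'
from h import *
q=down(case[2])
move_gripper(.045); pause(.2); print(read_ft_force().round(1))
p=read_eef_pos(); movel(p+[0,0,.13],q,.2)
qp=down(rack[2]+np.pi/2); g=np.array([.4345,-.3185,.089])
move_ptp([g[0]+.06,g[1],.23],qp); P,im=snap("wrist","w4"); m,s=redtop(im,P,g,45); print(s,proj(P,g))
cv2.imwrite("pics/c4.png",cv2.resize(im[max(0,int(s[5])-90):int(s[5])+90,max(0,int(s[4])-130):int(s[4])+130,::-1],None,fx=2.5,fy=2.5))
x,y=max(0,int(s[4])-130),max(0,int(s[5])-90); print("crop origin",x,y,read_time_s())
snap("scene","s4")
E
```

```text
[-0.1  0.9 -0.3]
(np.int64(296), np.int64(327), np.int64(91), np.int64(121), np.float64(311.57463672391015), np.float64(106.26684280052841), 757) [[311.46844595 109.01728763]]
crop origin 181 16 15.7583
```

View pics/c4.png

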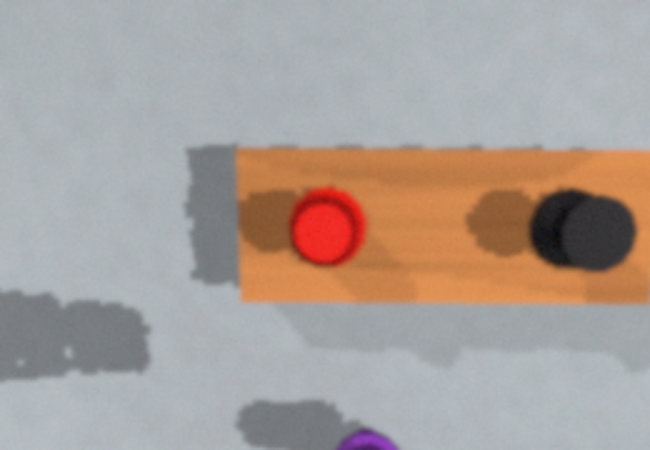

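The crop shows the red grip's top disc centred at (324,233), pixel (310.6,109.2), in the rack hole with the punch beside it. The prediction was (311.5,109.0), so I'm going in to grasp.

```bash
python3 - <<'E'
from h import *
P=dict(np.load("pics/w4.npz")); t=onz(P,(310.6,109.2),.089); print(t)
qp=down(rack[2]+np.pi/2)
move_ptp([t[0],t[1],.16],qp); movel([t[0],t[1],.073],qp,.1)
print(read_ft_force().round(1)); move_gripper(0,60); print(read_finger_gap(),read_grasp_force(),read_ft_force().round(1))
movel([t[0],t[1],.16],qp,.12); print(read_finger_gap(),read_ft_force().round(1))
h=cw([.078,-.16,.136]); q=down(case[2]+np.pi/2)
movel([t[0],t[1],.30],qp,.25)
move_ptp([h[0]-.02,h[1]-.0,.30],q); P,im=snap("wrist","w5"); print("hole",h,"px",proj(P,[h]),tip_of("wrist","lid_hole"),tip_of("wrist","lock_hole"),read_time_s())
snap("side","d5"); print(tip_of("side","pin"))
S=camera_params("scene"); im,_=0,0
r=read_camera("scene"); print("scene",tip_of("scene","lid_hole"),proj(S,[h]))
E
```

```text
[ 0.43454448 -0.31913521  0.089     ]
[-0.4 -0.   0.2]
0.01809524820609365 58.678494247142226 [-0.5  0.4  4.3]
0.018182058092793475 [-1.4  0.2 -2. ]
hole [ 0.60283514 -0.07769732  0.136     ] px [[329.30139824 207.12657832]] [{'at': [330.0, 213.4], 'confidence': 0.8}, {'at': [490.8, 184.7], 'confidence': 0.56}, {'at': [48.6, 228.5], 'confidence': 0.54}, {'at': [173.9, 262.2], 'confidence': 0.29}] [{'at': [329.8, 209.2], 'confidence': 0.75}] 20.4583
[{'at': [361.2, 299.8], 'confidence': 0.43}, {'at': [347.4, 179.6], 'confidence': 0.4}]
scene [{'at': [279.8, 222.3], 'confidence': 0.98}] [[281.82140345 222.7153687 ]]
```

View pics/w5.png

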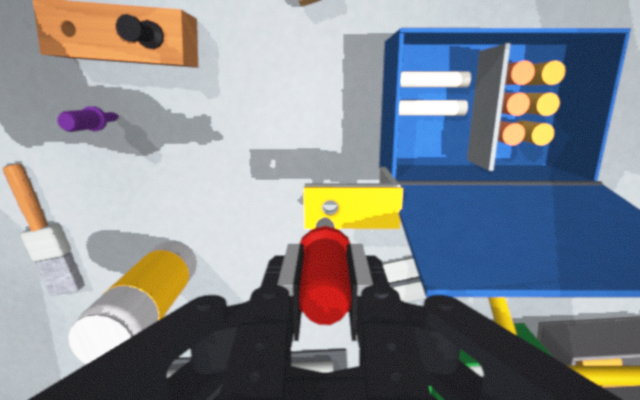

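The pin is held upright. Its tip shows at (325,222), and the lid hole at (331,208) is slightly right of the prediction (329.3,207.1). I'll segment the hole and align the tip to it.

```bash
python3 - <<'E'
from h import *
im=cv2.imread("pics/w5.png"); P=dict(np.load("pics/w5.npz")); hsv=cv2.cvtColor(im,cv2.COLOR_BGR2HSV)
c=im[196:222,315:348]; 
m=cv2.inRange(hsv,(20,150,150),(35,255,255))[180:232,300:410]
cs,h=cv2.findContours(255-m,cv2.RETR_CCOMP,cv2.CHAIN_APPROX_NONE)
for k in cs:
    x,y,w,hh=cv2.boundingRect(k)
    if 8<w<30 and hh<30: print((x+300,y+180,w,hh),cv2.contourArea(k),cv2.minEnclosingCircle(k))
p=read_eef_pos();print("tcp",p,R.from_quat(read_tcp_rot()).as_matrix()[:,2])
print("tip pred",proj(P,[p-[0,0,.068]]))
print("dm", m[12:44,14:48]//255)
E
python3 -c "
import cv2
cv2.imwrite('pics/c5.png',cv2.resize(cv2.imread('pics/w5.png')[175:245,290:410],None,fx=6,fy=6,interpolation=cv2.INTER_CUBIC))"
```

```text
(322, 200, 17, 15) 177.0 ((29.75, 27.0), 8.310484886169434)
tcp [ 0.58262703 -0.07885485  0.3001101 ] [ 1.38706444e-04 -3.47433494e-04 -9.99999930e-01]
tip pred [[326.94410892 225.62504747]]
dm [[1 1 1 ... 1 1 1]
 [1 1 1 ... 1 1 1]
 [1 1 1 ... 1 1 1]
 ...
 [1 1 1 ... 1 1 1]
 [1 1 1 ... 1 1 1]
 [1 1 0 ... 1 1 1]]
```

View pics/c5.png

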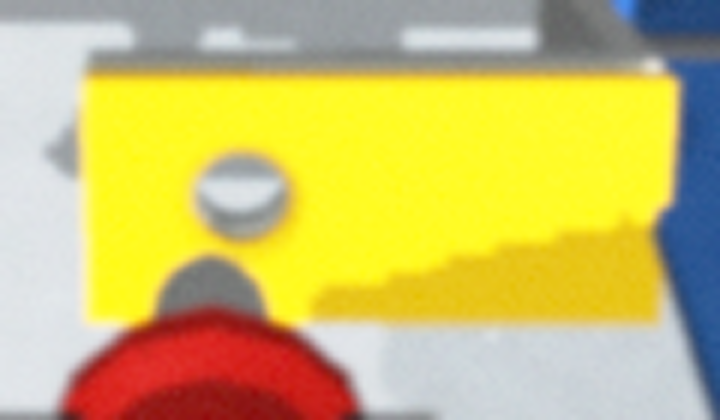

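```bash
python3 - <<'E'
from h import *
P=dict(np.load("pics/w5.npz")); h=onz(P,(330.2,207.5),.136); p=read_eef_pos()
a=np.linspace(0,2*np.pi,60); c=np.c_[np.cos(a),np.sin(a),0*a]
for r,z in((.003,.068),(.0055,.060),(.0055,.030),(.013,.028)):
    u=proj(P,p-[0,0,z]+r*c); print(r,z,u.min(0).round(1),u.max(0).round(1))
print(h); h[1]+=.001; np.save("hole.npy",h)
q=down(case[2]+np.pi/2)
movel([h[0],h[1],.25],q,.15); movel([h[0],h[1],.136+.068+.006],q,.1)
print(read_ft_force().round(1),read_time_s())
snap("wrist","w6"); snap("side","d6")
w=cv2.imread("pics/w6.png")[130:280,240:440]; d=cv2.imread("pics/d6.png")[150:260,280:400]
cv2.imwrite("pics/c6.png",np.hstack([cv2.resize(w,(533,400),interpolation=cv2.INTER_CUBIC)[:,120:400],cv2.resize(d,(436,400),interpolation=cv2.INTER_CUBIC)]))
E
```

```text
0.003 0.068 [321.7 220.6] [332.2 230.6]
0.0055 0.06 [316.9 221.4] [337.1 240.2]
0.0055 0.03 [315.5 243.9] [339.2 265.6]
0.013 0.028 [299.1 230.3] [355.7 282. ]
[ 0.60321452 -0.07696475  0.136     ]
[ 0.5  0.  -0.4] 21.7167
```

View pics/c6.png

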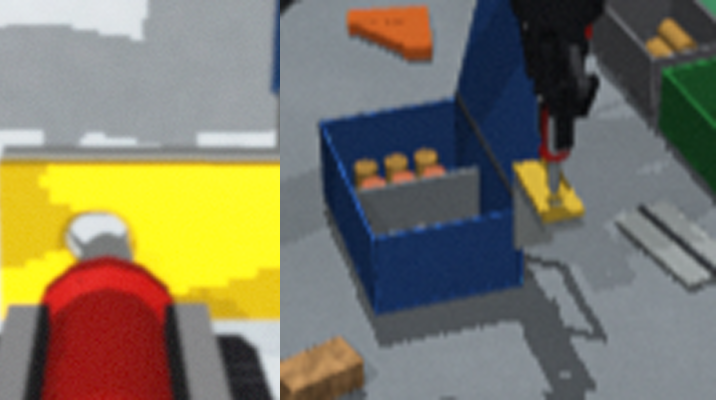

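The left crop shows the tip (col ~106) slightly right of the hole (col ~98), by about 1.5 mm. The view budget is spent, so I'll check this numerically.

```bash
python3 - <<'E'
from h import *
im=cv2.imread("pics/w6.png"); P=dict(np.load("pics/w6.npz")); hsv=cv2.cvtColor(im,cv2.COLOR_BGR2HSV)
h=np.load("hole.npy"); p=read_eef_pos(); print(p,h)
a=np.linspace(0,2*np.pi,60); c=np.c_[np.cos(a),np.sin(a),0*a]
for n,r,o in(("hole",.007,h-[0,.001,0]),("chamf",.009,h-[0,.001,0]),("tip",.003,p-[0,0,.068]),("shank",.0055,p-[0,0,.06])):
    u=proj(P,o+r*c); print(n,u.min(0).round(1),u.max(0).round(1))
print("cols",list(range(304,340,1))[0::6])
for v in range(205,236): print(v,"".join("Y" if s>170 and 18<hh<36 else ("R" if s>120 and (hh<12 or hh>170) else "%x"%(g>>4)) for hh,s,g in hsv[v,304:342]))
E
```

```text
[ 0.60398674 -0.07595229  0.21108291] [ 0.60321452 -0.07596475  0.136     ]
hole [310.3 208.6] [334.2 231.1]
chamf [306.9 205.3] [337.6 234.2]
tip [318.7 220.5] [329.3 230.4]
shank [313.9 221.2] [334.1 240. ]
cols [304, 310, 316, 322, 328, 334]
205 YYYYYYYYYYYYYYYYYYYYYYYYYYYYYYYYYYYYYY
206 YYYYYYYYYYYYYYYYYYYYYYYYYYYYYYYYYYYYYY
207 YYYYYYYYYYYYYYYYYYYYYYYYYYYYYYYYYYYYYY
208 YYYYYYYYYYYYYYYYYYYYYYYYYYYYYYYYYYYYYY
209 YYYYYYYYYYYYYddddddeeeeYYYYYYYYYYYYYYY
210 YYYYYYYYYYcccccccccccdeefYYYYYYYYYYYYY
211 YYYYYYYYYcccdddddddddddeeeYYYYYYYYYYYY
212 YYYYYYYYccddeeeeeeeeeeeeeeeeYYYYYYYYYY
213 YYYYYYYbcddeeeeeeeeeeeeeeeeeYYYYYYYYYY
214 YYYYYYbccdeeeeeeeeeeeeeeeeeeeYYYYYYYYY
215 YYYYYYbbdeeeeeeeeeeeeeeeeeedeYYYYYYYYY
216 YYYYYYabceeeeeeeeeddddddeedcceYYYYYYYY
217 YYYYYbbabdeeeeeeddbbaaabcdcbbdYYYYYYYY
218 YYYYYbbaabdeeeedca988889aaa9adYYYYYYYY
219 YYYYYbbba9acddcb987777778888acYYYYYYYY
220 YYYYYbcca99acca87777777777789bYYYYYYYY
221 YYYYYcccba8899877777777777779bYYYYYYYY
222 YYYYYYccbb9877777777777777778aYYYYYYYY
223 YYYYYYdcccb9777777777777777789cYYYYYYY
224 YYYYYYYddcca877777777777777779bYYYYYYY
225 YYYYYYYYdcb9877777888887777778bYYYYYYY
226 YYYYYYYYYca87778888RRRRR888888aYYYYYYY
227 YYYYYYYYYYa888RRRRRRRRRRRRRR88aYYYYYYY
228 YYYYYYYYYcaRRRRRRRRRRRRRRRRRRRRbYYYYYY
229 YYYYYYYYcRRRRRRRRRRRRRRRRRRRRRRRabYYYY
230 YYYYYYYbRRRRRRRRRRRRRRRRRRRRRRRRRRacYY
231 YYYYYYbRRRRRRRRRRRRRRRRRRRRRRRRRRRRRcY
232 YYYYdbRRRRRRRRRRRRRRRRRRRRRRRRRRRRRRRb
233 YYYcRRRRRRRRRRRRRRRRRRRRRRRRRRRRRRRRRR
234 YYbRRRRRRRRRRRRRRRRRRRRRRRRRRRRRRRRRRR
235 YbRRRRRRRRRRRRRRRRRRRRRRRRRRRRRRRRRRRR
```

The hole spans columns 309–333 (centre 321.2) and the shank centres at 324.2. So the hole is at about (0.6034, -0.0776): I'll shift 1.6 mm in -y and insert with force monitoring.

```bash
python3 - <<'E'
from h import *
q=down(case[2]+np.pi/2); x,y=.6030,-.0776
movel([x,y,.210],q,.05); print(read_eef_pos())
for z in (.200,.195,.190,.185,.180,.175,.170,.167,.165,.163):
    movel([x,y,z],q,.04); f=read_ft_force(); print(z,read_eef_pos().round(4),f.round(1))
    if np.linalg.norm(f)>25: print("stop");break
print(read_time_s(),read_finger_gap())
E
```

```text
[ 0.60332231 -0.07794482  0.21059911]
0.2 [ 0.6027 -0.0776  0.1994] [ 0.3  0.5 -1.1]
0.195 [ 0.6032 -0.0776  0.1947] [ 1.3  0.  -2. ]
0.19 [ 0.6032 -0.0777  0.1897] [ 1.4  0.1 -2.8]
0.185 [ 0.6032 -0.0776  0.1846] [ 2.  -0.6 -3.2]
0.18 [ 0.6032 -0.0777  0.1796] [ 3.3  0.2 -3.4]
0.175 [ 0.6032 -0.0777  0.1747] [ 3.1 -0.1 -4.2]
0.17 [ 0.6032 -0.0777  0.1697] [ 3.7 -0.3 -3.8]
0.167 [ 0.6032 -0.0777  0.1669] [ 4.2 -0.4 -2. ]
0.165 [ 0.6033 -0.0776  0.1651] [ 3.8 -0.7 -0.7]
0.163 [ 0.6034 -0.0777  0.165 ] [0.4 0.3 7.5]
24.8667 0.018330284471209664
```

The pin slid through both ears and the collar seats at TCP z = 0.165. I'll press gently, release and retreat upward.

```bash
python3 - <<'E'
from h import *
q=down(case[2]+np.pi/2)
movel([.6030,-.0776,.161],q,.03); print(read_eef_pos().round(4),read_ft_force().round(1))
move_gripper(.045); pause(.2); print(read_ft_force().round(1))
p=read_eef_pos(); movel([p[0],p[1],.34],q,.12); movel([.50,-.12,.36],q,.2); pause(.3)
P,im=snap("wrist","w7"); t=np.array([.6034,-.0777,.180]); print("pred top",proj(P,[t]),"collar",proj(P,[t-[0,0,.041]]))
m,s=redtop(im,P,t-[0,0,.015],40); print(s); S,i2=snap("scene","s7"); m,s=redtop(i2,S,t-[0,0,.02],20); print(s,proj(S,[t,t-[0,0,.044]]))
print(tip_of("scene","lid_hole"),read_time_s())
D,i3=snap("side","d7"); m,s=redtop(i3,D,t-[0,0,.02],22); print(s,proj(D,[t,t-[0,0,.044]]))
E
```

```text
[ 0.6035 -0.0777  0.1649] [-2.8 -0.5 15.2]
[-0.7  0.1  0.2]
pred top [[374.5082436  281.13673785]] collar [[369.27439174 261.44960104]]
(np.int64(360), np.int64(379), np.int64(250), np.int64(286), np.float64(370.1929824561403), np.float64(266.4366471734893), 513)
(np.int64(277), np.int64(285), np.int64(211), np.int64(225), np.float64(281.0), np.float64(218.41237113402062), 97) [[280.45755713 214.07669333]
 [281.81299881 222.891436  ]]
[{'at': [282.7, 221.3], 'confidence': 0.92}, {'at': [339.4, 225.3], 'confidence': 0.4}] 28.5
(np.int64(352), np.int64(358), np.int64(192), np.int64(206), np.float64(354.9620253164557), np.float64(199.1139240506329), 79) [[354.83023431 191.97069216]
 [354.62755941 203.82415033]]
```

```bash
python3 -c "
from bench import *
pause(.3); print(sign_off())"
```

```text
the job is handed in; nothing more can be done
None
```

The lid is open on its stops and the red-gripped pin is pushed home through both ears, collar seated and let go; the job was handed in at about 29 s of the 59 s allowed, and `sign_off` returned no verdict.

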